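# Find the fullest collection tin by hefting

## Task

Three closed collection tins from the club's fund-raiser stand in a row on the desk pad and look alike; the fullest, which is the heaviest, is to be counted first. Working along the row from the robot's left to its right, lift each tin a few centimetres straight up off the pad, hold it a moment to feel its weight, and set it back upright where it stood, never dropping or tipping a tin or shifting the other things on the desk (the last one may stay in hand if it is the heaviest). Then hold the heaviest tin up over the pad, upright and still, its underside more than 10 cm above the pad and the other two standing in their places, and finish while still holding it there.

Things in the scene. Friction and masses are not known exactly. Their poses are not given: they have to be found in the camera images.
- tin_1: one of three identical closed collection tins: plain tinplate, white paper sleeve, lid with a coin slot; upright cylinder 66 mm in diameter, 100 mm tall. Origin at the centre of its underside, z up along its axis. Its content cannot be seen and does not shift; the three weigh between 0.18 and 0.80 kg, the heaviest at least 200 g more than the next; which name is which weight cannot be told from place or looks. Firm grip (25 N or more) recommended.
- tin_2: one of three identical closed collection tins: plain tinplate, white paper sleeve, lid with a coin slot; upright cylinder 66 mm in diameter, 100 mm tall. Origin at the centre of its underside, z up along its axis. Its content cannot be seen and does not shift; the three weigh between 0.18 and 0.80 kg, the heaviest at least 200 g more than the next; which name is which weight cannot be told from place or looks. Firm grip (25 N or more) recommended.
- tin_3: one of three identical closed collection tins: plain tinplate, white paper sleeve, lid with a coin slot; upright cylinder 66 mm in diameter, 100 mm tall. Origin at the centre of its underside, z up along its axis. Its content cannot be seen and does not shift; the three weigh between 0.18 and 0.80 kg, the heaviest at least 200 g more than the next; which name is which weight cannot be told from place or looks. Firm grip (25 N or more) recommended.
- desk_pad: black desk pad lying on the desk, fixed, 340 mm (its x, away from the robot) x 540 mm (its y, to the robot's left) x 4 mm thick; origin at the centre of its underside, on the desk top. The three tins stand on it in a row along its y: left about y = +150 mm, middle about 0, right about -150 mm (each within 20 mm), x within 35 mm of its middle; at least 100 mm between tin axes
- stapler: grey desk stapler on the pad, 36 x 135 x 52 mm, long along its y; bystander, origin at the centre of its underside; leave alone
- calculator: dark grey pocket calculator on the pad, 72 x 118 x 15 mm, long along its y; bystander, origin at the centre of its underside; leave alone
- rubber_stamp: wooden office rubber stamp on the pad, foot 30 x 50 mm, turned handle, 64 mm tall; bystander, origin at the centre of its underside; leave alone
- ink_pad: closed ink-pad case on the pad, 60 x 95 x 16 mm; bystander, origin at the centre of its underside; leave alone
- mouse: black computer mouse, 104 x 58 x 33 mm; bystander, origin at the centre of its underside; leave alone
- pen_pot: black pen pot, 80 mm in diameter, 100 mm tall, pens and scissors in it up to 170 mm; bystander, origin at the centre of its underside; leave alone
- mug: white mug, 80 mm in diameter, 92 mm tall, handle to its +y; bystander, origin at the centre of its underside; leave alone
Not all that is in view belongs to the job. Leave any orange or yellow look-alike of the tin_2 alone.

How it is judged:
By the outcome, as a careful person would: the job done as asked, in the order asked, and still so for the second after the job is handed in, while the arm keeps its last pose, push and grip.
It also fails if it takes over 67 s, if anything falls off the work surface, if the arm or the gripper's body presses on something with over 40 N, if the wrist force passes 120 N, or if a joint passes its speed limit or range.

## Robot

A 6-joint arm with a two-finger parallel gripper is mounted at the origin on the work surface. World frame = base frame: x ahead of the robot, y to its left, z up, the work surface at z = 0. Lengths are in m, angles in rad, forces in N, time in s.
With the tool pointing down it reaches from about 0.425 to 1.125 m from the base axis. Payload 14.9 kg.
Tool frame: the origin (TCP) lies where the fingers leave the gripper's body, on its centre line; the fingertips stand 78 mm ahead of it and the grasp point (between the pads) lies 60 mm ahead of it; y points along the fingers, x is the direction in which the jaws open and shut, and the axes are right-handed (so a half turn about y gives the same grasp; the last joint's range is limited). The gripper opens to 91 mm and grips with 3 to 60 N. Pads are 32 mm wide; open, the fingers measure 118 mm over their backs; the gripper's body (76 mm by 178 mm) begins 60 mm behind the grasp point.
Start: joints at [-1.188, 0.379, 1.734, -0, 1.028, -0.033], TCP at [0.283, -0.64, 0.292] pointing down, gripper open.
Joint ranges: [-2.77, 2.77], [-0.74, 2.19], [0, 2.66], [-1.06, 4.2], [0.31, 2.87], [-3.08, 3.08]. Speed limits (rad/s): [1.89, 1.89, 2.39, 3.14, 3.14, 3.14].

## Interface

Orientations are given as a unit quaternion [w, x, y, z].
In Python, from cell import ctrl, snapshot, camera_model gives the robot as it stands.
- The arm moves only by the tool move_arm, never from a script. Its arguments are lists of equal length, an entry for each row: "xyz": the shift along the tool's x, y, z in cm, a list of three; "angular": the turn, a rotation vector about the tool's x, y, z in degrees, a list of three. A call has 1 to 5 rows; each row shifts and turns the commanded pose from where the row before left it, along the tool's axes as they then stand; what a row does not reach is not made up. A row lasts 1/10 s, in which the tool goes at most 50 mm and 8.59 degrees, less where a joint would pass 70% of its speed; a pose out of reach is approached as far as the arm can. A call with a gripper value outside its range is refused whole. "jaw" is the finger opening in cm, from 0 to 9.12, set as the call begins (left out, the last holds). The fingers move at their own pace and stop on an object; the grip force is fixed at half the most. Time passes only in rows, so rows that do not move let the fingers close. It gives the time, the measured TCP pose, the force and the opening at its end, in the units of the state.
- ctrl.sense(): the state, without advancing time (a new reading comes with each control period).
- snapshot(name): name is "scene" or "top"; returns the picture (400x640x3 uint8, red, green, blue); there is no depth.
- camera_model(name): a dict with "fov_y" (degrees; the focal length in pixels is half the picture's height over the tangent of half this angle, whatever the lens; pixels are square), "cx", "cy" (the principal point, pixels), "rvec" (rotation vector, rad) and "tvec" (3), from world to camera coordinates, as OpenCV has them. Camera axes: x right, y down, z forward; pixel columns grow to the right and rows downward; lengths in m; the calibration is good to about 2 mm. A picture is of the moment at which its call begins. camera_model takes no time and is no camera call.
- ctrl.finish_job(): hands the job in, once; it reports no verdict.
The state is a dict: "clock": time; "joint_positions": joint angles; "joint_velocities": joint speeds; "joint_efforts": joint torques, N m; "ee_pos": TCP position; "orientation": TCP orientation; "contact_force": force on the tool from outside, world axes, zero at the start; "wrist_torque": the same for the moment, N m; "opening": finger opening in m.
Only numpy, scipy, OpenCV 4.12 (cv2) and the standard library are available. Lean on these libraries where they do the work, as an engineer would, in place of code of your own. Each camera call takes 0.05 s, during which the arm holds its last target.

## Working session

There is one attempt and no reset: what is moved stays moved. The work goes in short steps, Python scripts to look and compute and a tool call to move; the robot and the scene stay as the last step left them, time stands still between calls to the robot, and variables do not carry over. Pictures are saved under pics/ and viewed, and the job is handed in when it is done.

Besides the shell and the picture viewer there is one more tool, called after ">>>" by a JSON object that holds its "name" and its "arguments". move_arm: Moves the arm, as the interface text tells. Its arguments: {"type":"object","properties":{"xyz":{"type":"array","items":{"type":"array","items":{"type":"number"}}},"angular":{"type":"array","items":{"type":"array","items":{"type":"number"}}},"jaw":{"type":"number"}},"required":["xyz","angular"]}

```bash
mkdir -p pics; ls; python3 - <<'E'
from cell import ctrl,snapshot,camera_model
import cv2
for n in("scene","top"):
    cv2.imwrite(f"pics/{n}0.png",snapshot(n)[:,:,::-1]); print(camera_model(n))
print(ctrl.sense())
E
```

```text
pics
{'fov_y': 49.32903567405381, 'cx': 318.404686866282, 'cy': 200.5219216880016, 'rvec': array([ 2.02809548,  1.10711283, -0.53366388]), 'tvec': array([-0.28055281, -0.22058522,  1.63917633])}
{'fov_y': 42.62449757532172, 'cx': 307.10588008379835, 'cy': 198.78689539748416, 'rvec': array([ 2.212692  , -2.15265823,  0.06111904]), 'tvec': array([1.10141689e-03, 4.74967936e-01, 1.73310882e+00])}
{'clock': 0.1, 'joint_positions': array([-1.18830271e+00,  3.79348568e-01,  1.73470552e+00, -1.67478770e-05,
        1.02848945e+00, -3.32822755e-02]), 'joint_velocities': array([-0.00098742, -0.00343872, -0.00051967, -0.00157154, -0.00237507,
        0.00152681]), 'joint_efforts': array([ 6.96069146e-04, -7.65033746e+01, -4.35289013e+01,  6.51949178e-02,
        3.98341706e-02,  9.47776385e-06]), 'ee_pos': array([ 0.28263337, -0.6401117 ,  0.29166744]), 'orientation': array([ 0.59262165, -0.59224434,  0.38631332, -0.3857567 ]), 'contact_force': array([ 0.07828784,  0.10839551, -0.25698388]), 'wrist_torque': array([ 0.00629711, -0.00051166,  0.00703898]), 'opening': 0.09102097661239024}
```

View pics/scene0.png

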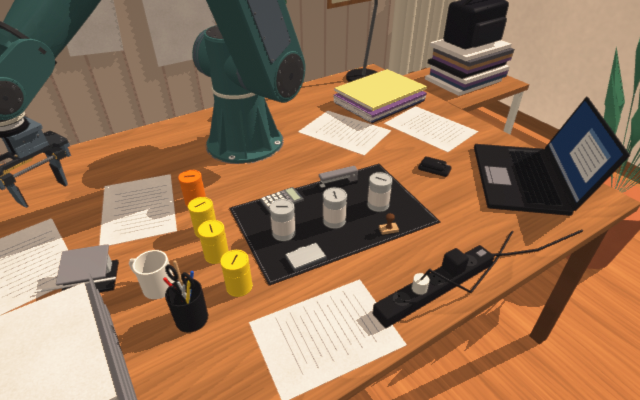

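View pics/top0.png

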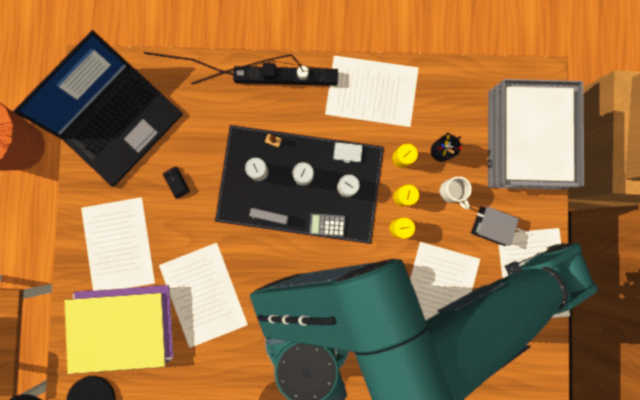

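The scene view shows three white tins at about (283,220), (335,208) and (380,191). In the top view they are at (255,168), (303,174) and (348,185), left to right. Look-alikes in the top view are yellow tins at (405,154), (406,195), (402,228) and an orange one (scene 191,185). There are also the white mug (456,190) and the white plug (303,72). I choose the three white-sleeved tins on the black pad.

```bash
cat > h.py <<'E'
import numpy as np,cv2
from scipy.spatial.transform import Rotation as R
from cell import ctrl,snapshot,camera_model
def cam(n):
    m=camera_model(n);f=200/np.tan(np.radians(m['fov_y']/2))
    K=np.array([[f,0,m['cx']],[0,f,m['cy']],[0,0,1.]]);Rm=cv2.Rodrigues(m['rvec'])[0]
    return K,Rm,np.array(m['tvec']).ravel()
def ray(n,p,z):
    K,Rm,t=cam(n);d=Rm.T@np.linalg.inv(K)@[p[0],p[1],1];c=-Rm.T@t
    return c+d*(z-c[2])/d[2]
def proj(n,P):
    K,Rm,t=cam(n);q=K@(Rm@np.asarray(P,float)+t);return q[:2]/q[2]
def axes():
    s=ctrl.sense();q=s['orientation'];return s,R.from_quat([q[1],q[2],q[3],q[0]]).as_matrix()
E
python3 - <<'E'
from h import *
s,A=axes();print(A.round(3))
T=cv2.imread('pics/top0.png');S=cv2.imread('pics/scene0.png')
c=cv2.resize(T[115:255,205:425],None,fx=3.6,fy=3.6,interpolation=cv2.INTER_CUBIC);cv2.imwrite('pics/ctop.png',c)
c=cv2.resize(S[150:290,180:450],None,fx=2.9,fy=2.9,interpolation=cv2.INTER_CUBIC);cv2.imwrite('pics/cscene.png',c)
for k,p in dict(pad1=(231,126),pad2=(383,147),pad3=(372,242),pad4=(216,221)).items(): print(k,ray('top',p,.004).round(3))
hsv=cv2.cvtColor(T,cv2.COLOR_BGR2HSV)
m=((hsv[...,1]<70)&(hsv[...,2]>110)).astype(np.uint8);m[:120]=0;m[250:]=0;m[:,:215]=0;m[:,385:]=0
n,l,st,ce=cv2.connectedComponentsWithStats(m)
for i in range(1,n):
    if st[i,4]>60: print(st[i],ce[i].round(1),ray('top',ce[i],.104).round(3))
E
```

```text
[[ 0.404 -0.     0.915]
 [-0.915  0.001  0.404]
 [-0.001 -1.     0.   ]]
pad1 [0.722 0.285 0.004]
pad2 [ 0.662 -0.243  0.004]
pad3 [ 0.334 -0.211  0.004]
pad4 [0.391 0.325 0.004]
[333 142  29  21 495] [347.3 151.8] [ 0.626 -0.113  0.104]
[245 158  22  22 394] [255.7 168.4] [0.563 0.183 0.104]
[292 162  22  23 377] [302.6 172.9] [0.553 0.03  0.104]
[337 174  23  23 385] [347.8 185.1] [ 0.517 -0.117  0.104]
[250 209  37  15 301] [268.  215.6] [0.411 0.138 0.104]
[310 214  34  22 634] [326.8 224.8] [ 0.387 -0.053  0.104]
```

View pics/ctop.png

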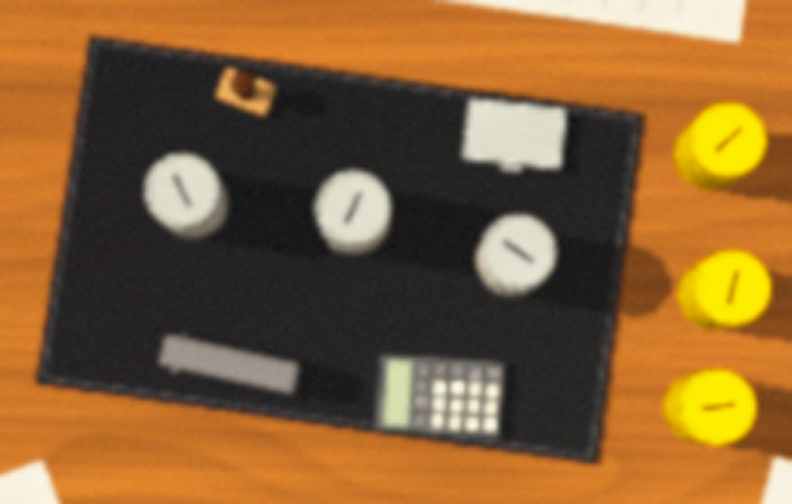

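View pics/cscene.png

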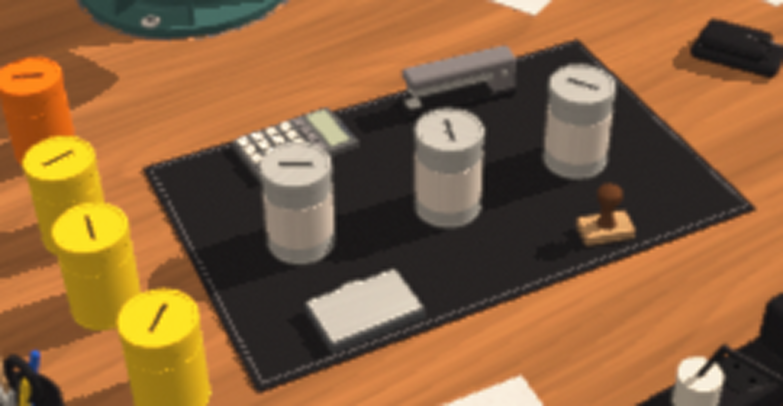

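All three white tins on the pad are confirmed: upright, lids with slots, and no other white tins. Next I get the lid centres from the slot centroids, using both views.

```bash
python3 - <<'E'
from h import *
for a,b in [((255.5,168),(380.6,178.9)),((302.8,172.6),(335.1,194.7)),((348.8,184.8),(281.7,206.2))]:
    print(ray('top',a,.104).round(4),ray('scene',b,.104).round(4))
for k,p in dict(stamp=(272,140),ink=(348,153),stap=(268,216),calc=(327,225),mug=(456,188),pot=(446,150)).items(): print(k,ray('top',p,.03).round(3))
E
```

```text
[0.5647 0.1839 0.104 ] [0.57   0.1857 0.104 ]
[0.5538 0.0295 0.104 ] [0.5591 0.0318 0.104 ]
[ 0.518  -0.1207  0.104 ] [ 0.5218 -0.1182  0.104 ]
stamp [0.671 0.139 0.03 ]
ink [ 0.634 -0.121  0.03 ]
stap [0.412 0.144 0.03 ]
calc [ 0.387 -0.055  0.03 ]
mug [ 0.524 -0.488  0.03 ]
pot [ 0.653 -0.453  0.03 ]
```

>>> {"name": "move_arm", "arguments": {"xyz": [[0,-2,0],[0,-2,0],[0,0,0]], "angular": [[0,8,0],[0,8,0],[0,7.8,0]]}}

```text
clock: 0.4
ee_pos: [0.2831, -0.6412, 0.3348]
orientation: [-0.498, 0.499, -0.5, 0.502]
contact_force: [-0.5, -0.6, 1.1]
opening: 0.0911
```

>>> {"name": "move_arm", "arguments": {"xyz": [[-2,0,3],[-3,0,3],[-3.5,0,3],[-3.5,0,3],[-3.5,0,3]], "angular": [[0,0,0],[0,0,0],[0,0,0],[0,0,0],[0,0,0]]}}

```text
clock: 0.9
ee_pos: [0.4335, -0.4837, 0.332]
orientation: [0.5, -0.5, 0.5, -0.5]
contact_force: [0.4, -0.3, -0.2]
opening: 0.0913
```

>>> {"name": "move_arm", "arguments": {"xyz": [[-4,0,2],[-4,0,2],[-4,0,1.5],[-4,0,1.5],[-4,0,1]], "angular": [[0,0,0],[0,0,0],[0,0,0],[0,0,0],[0,0,0]]}}

```text
clock: 1.4
ee_pos: [0.5131, -0.2835, 0.3321]
orientation: [-0.5, 0.5, -0.5, 0.5]
contact_force: [0.9, 0.4, -0.4]
opening: 0.0912
```

>>> {"name": "move_arm", "arguments": {"xyz": [[-4,0,1],[-4,0,1],[-4,0,1],[-4,0,1],[-4,0,1]], "angular": [[0,0,0],[0,0,0],[0,0,0],[0,0,0],[0,0,0]]}}

```text
clock: 1.9
ee_pos: [0.5625, -0.0835, 0.3321]
orientation: [-0.5, 0.5, -0.5, 0.5]
contact_force: [1.6, 0.2, 0.6]
opening: 0.0912
```

>>> {"name": "move_arm", "arguments": {"xyz": [[-4,0,0],[-4,0,0],[-4,0,0],[-4,0,0],[-3,0,0]], "angular": [[0,0,0],[0,0,0],[0,0,0],[0,0,0],[0,0,0]]}}

```text
clock: 2.4
ee_pos: [0.562, 0.1068, 0.3321]
orientation: [-0.5, 0.5, -0.5, 0.5]
contact_force: [-0.7, 0.3, -0.1]
opening: 0.0908
```

>>> {"name": "move_arm", "arguments": {"xyz": [[0,0,0],[0,0,0]], "angular": [[0,0,0],[0,0,0]]}}

```text
clock: 2.6
ee_pos: [0.5622, 0.1051, 0.3319]
orientation: [-0.5, 0.501, -0.5, 0.499]
contact_force: [-0.2, -1.1, -0.2]
opening: 0.0913
```

>>> {"name": "move_arm", "arguments": {"xyz": [[-4,0,0.5],[-4,0,0],[0,4,0],[0,4,0],[0,3.7,0]], "angular": [[0,0,0],[0,0,0],[0,0,0],[0,0,0],[0,0,0]]}}

```text
clock: 3.1
ee_pos: [0.5673, 0.1838, 0.2138]
orientation: [-0.5, 0.5, -0.5, 0.5]
contact_force: [0.1, 0.1, -0.1]
opening: 0.091
```

>>> {"name": "move_arm", "arguments": {"xyz": [[0,0,0],[0,0,0]], "angular": [[0,0,0],[0,0,0]]}}

```text
clock: 3.3
ee_pos: [0.5677, 0.1839, 0.2157]
orientation: [0.5, -0.5, 0.5, -0.5]
contact_force: [0.7, -0.0, 0.2]
opening: 0.091
```

```bash
python3 - <<'E'
from h import *
T=snapshot('scene')[:,:,::-1];U=snapshot('top')[:,:,::-1]
a=cv2.resize(T[100:260,240:440],None,fx=2.9,fy=2.9);b=cv2.resize(U[115:255,205:425],None,fx=1,fy=1)
cv2.imwrite('pics/a1.png',a);cv2.imwrite('pics/b1.png',cv2.resize(b,None,fx=2.5,fy=2.5))
E
```

```text
(no output)
```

View pics/a1.png

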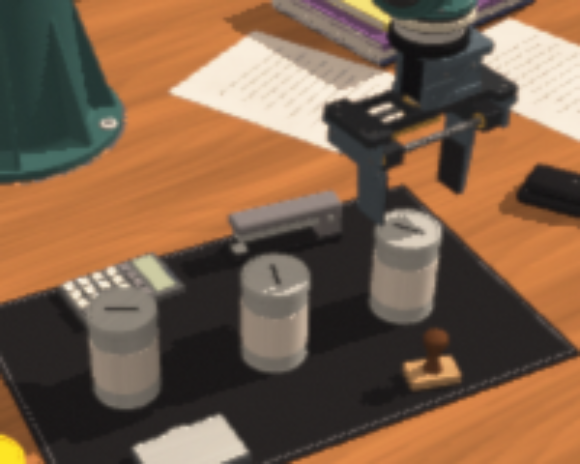

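```bash
python3 - <<'E'
from h import *
for dy in(-.052,0,.052):
  for z in(.138,.104): 
    p=proj('scene',[.5677,.1839+dy,z]);print(dy,z,p.round(1),((p-[240,100])*2.9).round())
E
```

```text
-0.052 0.138 [366.2 174.9] [366. 217.]
-0.052 0.104 [365.5 184.5] [364. 245.]
0 0.138 [380.6 169.2] [408. 201.]
0 0.104 [379.6 178.7] [405. 228.]
0.052 0.138 [394.5 163.6] [448. 185.]
0.052 0.104 [393.3 173.1] [445. 212.]
```

View pics/b1.png

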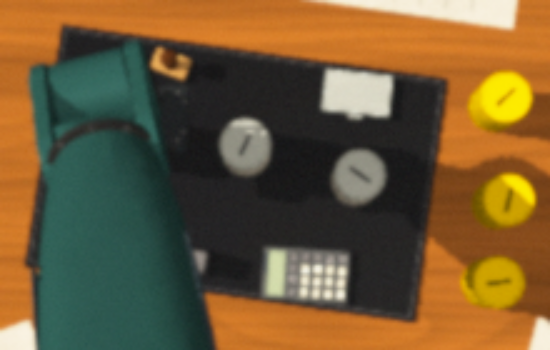

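The gripper is centred over the left tin: the lid is seen at (405,228) in the crop, exactly where it is predicted. Descending.

>>> {"name": "move_arm", "arguments": {"xyz": [[0,2,0],[0,2,0],[0,2,0],[0,1.5,0],[0,1,0]], "angular": [[0,0,0],[0,0,0],[0,0,0],[0,0,0],[0,0,0]]}}

```text
clock: 3.9
ee_pos: [0.5679, 0.1847, 0.1305]
orientation: [0.5, -0.5, 0.5, -0.5]
contact_force: [0.6, 0.7, 0.6]
opening: 0.0909
```

>>> {"name": "move_arm", "arguments": {"xyz": [[0,0,0],[0,0,0]], "angular": [[0,0,0],[0,0,0]]}}

```text
clock: 4.1
ee_pos: [0.5679, 0.1848, 0.131]
orientation: [0.5, -0.5, 0.5, -0.5]
contact_force: [-0.2, -0.5, 0.6]
opening: 0.0915
```

>>> {"name": "move_arm", "arguments": {"xyz": [[0,0,0],[0,0,0],[0,0,0],[0,0,0],[0,0,0]], "angular": [[0,0,0],[0,0,0],[0,0,0],[0,0,0],[0,0,0]], "jaw": 7.2}}

```text
clock: 4.6
ee_pos: [0.5674, 0.1848, 0.1303]
orientation: [0.5, -0.5, 0.5, -0.5]
contact_force: [-0.6, -0.3, 0.2]
opening: 0.0719
```

>>> {"name": "move_arm", "arguments": {"xyz": [[0,0,0],[0,0,0],[0,0,0],[0,0,0],[0,0,0]], "angular": [[0,0,0],[0,0,0],[0,0,0],[0,0,0],[0,0,0]], "jaw": 4}}

```text
clock: 5.1
ee_pos: [0.5674, 0.1848, 0.1302]
orientation: [0.5, -0.5, 0.5, -0.5]
contact_force: [-0.4, -0.2, 1.6]
opening: 0.066
```

>>> {"name": "move_arm", "arguments": {"xyz": [[0,0,0],[0,-0.3,0],[0,-0.6,0],[0,-1,0],[0,-1,0]], "angular": [[0,0,0],[0,0,0],[0,0,0],[0,0,0],[0,0,0]]}}

```text
clock: 5.6
ee_pos: [0.5675, 0.1848, 0.1602]
orientation: [0.5, -0.5, 0.5, -0.5]
contact_force: [0.1, -0.3, -1.9]
opening: 0.0655
```

>>> {"name": "move_arm", "arguments": {"xyz": [[0,-1,0],[0,-0.6,0],[0,0,0],[0,0,0],[0,0,0]], "angular": [[0,0,0],[0,0,0],[0,0,0],[0,0,0],[0,0,0]]}}

```text
clock: 6.1
ee_pos: [0.5671, 0.1847, 0.1748]
orientation: [-0.5, 0.5, -0.5, 0.5]
contact_force: [0.2, 0.7, -1.9]
opening: 0.0656
```

>>> {"name": "move_arm", "arguments": {"xyz": [[0,0,0],[0,0,0],[0,0,0]], "angular": [[0,0,0],[0,0,0],[0,0,0]]}}

```text
clock: 6.4
ee_pos: [0.5673, 0.1847, 0.175]
orientation: [-0.5, 0.5, -0.5, 0.5]
contact_force: [0.4, -0.5, -2.1]
opening: 0.0658
```

>>> {"name": "move_arm", "arguments": {"xyz": [[0,0,0],[0,0,0],[0,0,0]], "angular": [[0,0,0],[0,0,0],[0,0,0]]}}

```text
clock: 6.7
ee_pos: [0.5674, 0.1848, 0.1752]
orientation: [0.5, -0.5, 0.5, -0.5]
contact_force: [0.2, 0.3, -1.9]
opening: 0.0657
```

>>> {"name": "move_arm", "arguments": {"xyz": [[0,0,0],[0,0,0],[0,0,0]], "angular": [[0,0,0],[0,0,0],[0,0,0]]}}

```text
clock: 7.0
ee_pos: [0.5674, 0.1848, 0.1752]
orientation: [0.5, -0.5, 0.5, -0.5]
contact_force: [-0.1, 0.9, -1.3]
opening: 0.0655
```

```bash
python3 - <<'E'
from h import *
T=snapshot('scene')[:,:,::-1]
cv2.imwrite('pics/a2.png',cv2.resize(T[100:260,240:440],None,fx=2.9,fy=2.9))
s=ctrl.sense();print(s['contact_force'],s['wrist_torque'],s['opening'],s['joint_efforts'])
E
```

```text
[ 0.33693862  0.25246573 -2.83471962] [0.05475883 0.00100655 0.00234424] 0.06545348990436994 [ 1.31082608e-03 -6.88689637e+01 -3.51115465e+01  9.76359617e-03
 -8.33367999e-02  6.37366938e-06]
```

View pics/a2.png

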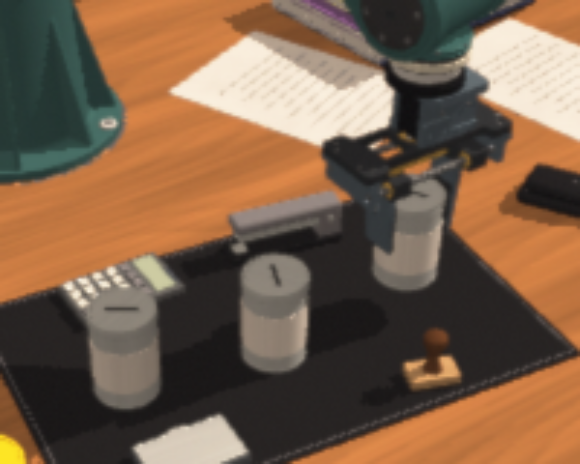

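The left tin is lifted upright (lid near crop (415,190)) and reads about 2 N, or 0.2 kg. I set it back.

>>> {"name": "move_arm", "arguments": {"xyz": [[0,0.6,0],[0,1,0],[0,1,0],[0,0.8,0],[0,0.5,0]], "angular": [[0,0,0],[0,0,0],[0,0,0],[0,0,0],[0,0,0]]}}

```text
clock: 7.55
ee_pos: [0.567, 0.1846, 0.1349]
orientation: [-0.5, 0.501, -0.5, 0.5]
contact_force: [-0.3, -1.0, -2.0]
opening: 0.0656
```

>>> {"name": "move_arm", "arguments": {"xyz": [[0,0.2,0],[0,0.2,0],[0,0.1,0],[0,0,0],[0,0,0]], "angular": [[0,0,0],[0,0,0],[0,0,0],[0,0,0],[0,0,0]]}}

```text
clock: 8.05
ee_pos: [0.5675, 0.1848, 0.1315]
orientation: [0.5, -0.5, 0.5, -0.5]
contact_force: [0.8, -0.1, -2.5]
opening: 0.0654
```

>>> {"name": "move_arm", "arguments": {"xyz": [[0,0.1,0],[0,0,0],[0,0,0]], "angular": [[0,0,0],[0,0,0],[0,0,0]]}}

```text
clock: 8.35
ee_pos: [0.5674, 0.1848, 0.1303]
orientation: [0.5, -0.5, 0.5, -0.5]
contact_force: [0.8, 0.6, -1.8]
opening: 0.0658
```

>>> {"name": "move_arm", "arguments": {"xyz": [[0,0.05,0],[0,0,0],[0,0,0]], "angular": [[0,0,0],[0,0,0],[0,0,0]]}}

```text
clock: 8.65
ee_pos: [0.5675, 0.1848, 0.1302]
orientation: [-0.5, 0.5, -0.5, 0.5]
contact_force: [-3.6, -2.0, 7.2]
opening: 0.0656
```

>>> {"name": "move_arm", "arguments": {"xyz": [[0,0,0],[0,0,0],[0,0,0],[0,0,0]], "angular": [[0,0,0],[0,0,0],[0,0,0],[0,0,0]], "jaw": 7.5}}

```text
clock: 9.05
ee_pos: [0.5674, 0.1848, 0.1297]
orientation: [0.5, -0.5, 0.5, -0.5]
contact_force: [-0.3, 0.8, 1.1]
opening: 0.0748
```

>>> {"name": "move_arm", "arguments": {"xyz": [[0,0,0],[0,0,0],[0,0,0],[0,0,0]], "angular": [[0,0,0],[0,0,0],[0,0,0],[0,0,0]], "jaw": 9.1}}

```text
clock: 9.45
ee_pos: [0.5674, 0.1848, 0.1297]
orientation: [-0.5, 0.5, -0.5, 0.5]
contact_force: [-1.1, -0.4, -0.1]
opening: 0.0909
```

>>> {"name": "move_arm", "arguments": {"xyz": [[0,-1,0],[0,-2,0],[0,-3,0],[0,-3,0],[0,0,0]], "angular": [[0,0,0],[0,0,0],[0,0,0],[0,0,0],[0,0,0]]}}

```text
clock: 9.95
ee_pos: [0.5692, 0.1853, 0.2243]
orientation: [0.502, -0.498, 0.499, -0.501]
contact_force: [0.5, 0.2, -0.9]
opening: 0.0913
```

>>> {"name": "move_arm", "arguments": {"xyz": [[2.4,0,-1.1],[4,0,0],[4,0,0],[3,0,0],[2,0,0]], "angular": [[0,0,0],[0,0,0],[0,0,0],[0,0,0],[0,0,0]]}}

```text
clock: 10.45
ee_pos: [0.5561, 0.0289, 0.2197]
orientation: [0.5, -0.5, 0.5, -0.5]
contact_force: [0.2, 0.9, 0.2]
opening: 0.0914
```

>>> {"name": "move_arm", "arguments": {"xyz": [[0,0,0],[0,0,0],[0,0,0]], "angular": [[0,0,0],[0,0,0],[0,0,0]]}}

```text
clock: 10.75
ee_pos: [0.5564, 0.0315, 0.2197]
orientation: [-0.5, 0.5, -0.5, 0.5]
contact_force: [-0.7, 0.5, -0.1]
opening: 0.0911
```

```bash
python3 - <<'E'
from h import *
T=snapshot('scene')[:,:,::-1]
cv2.imwrite('pics/a3.png',cv2.resize(T[100:260,240:440],None,fx=2.9,fy=2.9))
s,A=axes();print(s['ee_pos'],A.round(3).tolist())
E
```

```text
[0.55644692 0.03165132 0.21968558] [[0.001, -0.0, 1.0], [-1.0, 0.0, 0.001], [-0.0, -1.0, -0.0]]
```

View pics/a3.png

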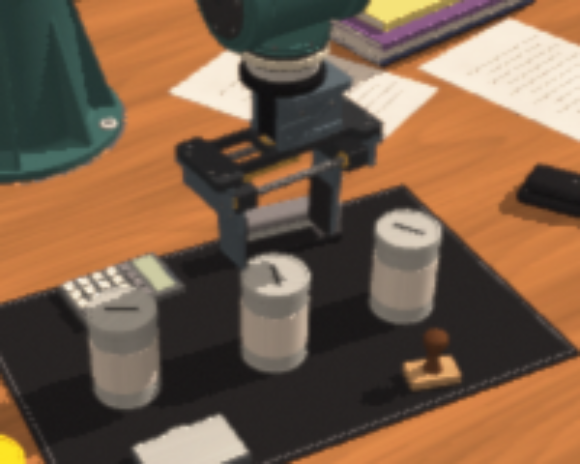

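The left tin is back at its old pixels (lid at (408,228) in the crop) and upright. The gripper is centred over the middle tin. Descending 9 cm.

>>> {"name": "move_arm", "arguments": {"xyz": [[0.1,2,0],[0,2.4,0],[0,2,0],[0,1.6,0],[0,1,0]], "angular": [[0,0,0],[0,0,0],[0,0,0],[0,0,0],[0,0,0]]}}

```text
clock: 11.3
ee_pos: [0.5561, 0.0303, 0.1285]
orientation: [-0.5, 0.501, -0.5, 0.499]
contact_force: [0.1, -0.5, -0.2]
opening: 0.0912
```

>>> {"name": "move_arm", "arguments": {"xyz": [[0,0,0],[0,0,0],[0,0,0],[0,0,0]], "angular": [[0,0,0],[0,0,0],[0,0,0],[0,0,0]], "jaw": 7.2}}

```text
clock: 11.7
ee_pos: [0.5569, 0.0297, 0.1305]
orientation: [0.5, -0.5, 0.5, -0.5]
contact_force: [0.4, -0.4, 0.0]
opening: 0.0721
```

>>> {"name": "move_arm", "arguments": {"xyz": [[0,0,0],[0,0,0],[0,0,0],[0,0,0],[0,0,0]], "angular": [[0,0,0],[0,0,0],[0,0,0],[0,0,0],[0,0,0]], "jaw": 4}}

```text
clock: 12.2
ee_pos: [0.5567, 0.0297, 0.1302]
orientation: [0.5, -0.5, 0.5, -0.5]
contact_force: [-2.3, -0.5, 7.3]
opening: 0.0657
```

>>> {"name": "move_arm", "arguments": {"xyz": [[0,0,0],[0,-0.3,0],[0,-0.6,0],[0,-1,0],[0,-1,0]], "angular": [[0,0,0],[0,0,0],[0,0,0],[0,0,0],[0,0,0]]}}

```text
clock: 12.7
ee_pos: [0.5564, 0.0297, 0.1596]
orientation: [-0.5, 0.5, -0.5, 0.5]
contact_force: [0.5, -0.4, -3.8]
opening: 0.0655
```

>>> {"name": "move_arm", "arguments": {"xyz": [[0,-1,0],[0,-0.6,0],[0,0,0],[0,0,0],[0,0,0]], "angular": [[0,0,0],[0,0,0],[0,0,0],[0,0,0],[0,0,0]]}}

```text
clock: 13.2
ee_pos: [0.5562, 0.0297, 0.1744]
orientation: [-0.5, 0.5, -0.5, 0.5]
contact_force: [0.6, -0.3, -5.4]
opening: 0.0656
```

>>> {"name": "move_arm", "arguments": {"xyz": [[0,0,0],[0,0,0],[0,0,0]], "angular": [[0,0,0],[0,0,0],[0,0,0]]}}

```text
clock: 13.5
ee_pos: [0.5564, 0.0297, 0.1745]
orientation: [-0.5, 0.5, -0.5, 0.5]
contact_force: [1.2, 0.4, -2.7]
opening: 0.0656
```

>>> {"name": "move_arm", "arguments": {"xyz": [[0,0,0],[0,0,0],[0,0,0]], "angular": [[0,0,0],[0,0,0],[0,0,0]]}}

```text
clock: 13.8
ee_pos: [0.5565, 0.0297, 0.1747]
orientation: [-0.5, 0.5, -0.5, 0.5]
contact_force: [0.3, 0.3, -4.4]
opening: 0.0659
```

>>> {"name": "move_arm", "arguments": {"xyz": [[0,0,0],[0,0,0],[0,0,0]], "angular": [[0,0,0],[0,0,0],[0,0,0]]}}

```text
clock: 14.1
ee_pos: [0.5564, 0.0297, 0.1747]
orientation: [-0.5, 0.5, -0.5, 0.5]
contact_force: [0.3, 0.5, -3.7]
opening: 0.0657
```

```bash
python3 - <<'E'
from h import *
T=snapshot('scene')[:,:,::-1]
cv2.imwrite('pics/a4.png',cv2.resize(T[100:260,240:440],None,fx=2.9,fy=2.9))
s=ctrl.sense();print(s['contact_force'],s['wrist_torque'],s['opening'])
E
```

```text
[ 0.20901529 -0.75572457 -3.44184608] [ 0.00861358  0.07243406 -0.02498524] 0.0657322666822292
```

View pics/a4.png

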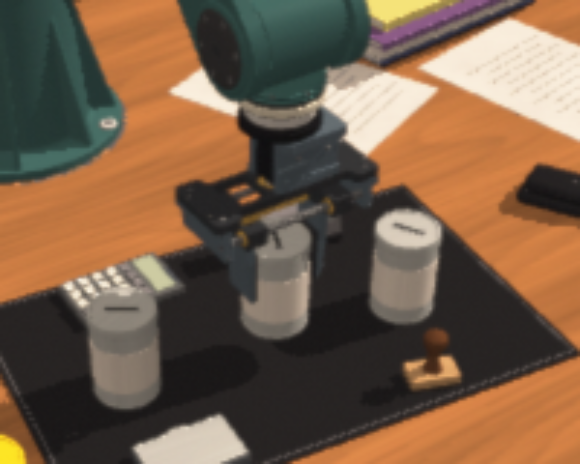

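The middle tin is up and upright, reading about 3.9 N (0.4 kg). I set it back.

>>> {"name": "move_arm", "arguments": {"xyz": [[0,0.6,0],[0,1,0],[0,1,0],[0,0.8,0],[0,0.5,0]], "angular": [[0,0,0],[0,0,0],[0,0,0],[0,0,0],[0,0,0]]}}

```text
clock: 14.65
ee_pos: [0.5561, 0.0297, 0.1345]
orientation: [-0.5, 0.5, -0.5, 0.5]
contact_force: [-0.4, 0.1, -3.9]
opening: 0.0655
```

>>> {"name": "move_arm", "arguments": {"xyz": [[0,0.2,0],[0,0.2,0],[0,0.1,0],[0,0,0],[0,0,0]], "angular": [[0,0,0],[0,0,0],[0,0,0],[0,0,0],[0,0,0]]}}

```text
clock: 15.15
ee_pos: [0.5566, 0.0297, 0.131]
orientation: [0.5, -0.5, 0.5, -0.5]
contact_force: [0.3, -0.6, -5.0]
opening: 0.0654
```

>>> {"name": "move_arm", "arguments": {"xyz": [[0,0.1,0],[0,0,0],[0,0,0]], "angular": [[0,0,0],[0,0,0],[0,0,0]]}}

```text
clock: 15.45
ee_pos: [0.5567, 0.0298, 0.1302]
orientation: [0.5, -0.5, 0.5, -0.5]
contact_force: [-2.6, 0.3, 5.2]
opening: 0.0656
```

Contact with the pad (+5 N). Releasing.

>>> {"name": "move_arm", "arguments": {"xyz": [[0,0,0],[0,0,0],[0,0,0],[0,0,0]], "angular": [[0,0,0],[0,0,0],[0,0,0],[0,0,0]], "jaw": 7.5}}

```text
clock: 15.85
ee_pos: [0.5565, 0.0297, 0.1297]
orientation: [0.5, -0.5, 0.5, -0.5]
contact_force: [0.7, -0.0, 1.2]
opening: 0.075
```

>>> {"name": "move_arm", "arguments": {"xyz": [[0,0,0],[0,0,0],[0,0,0],[0,0,0]], "angular": [[0,0,0],[0,0,0],[0,0,0],[0,0,0]], "jaw": 9.1}}

```text
clock: 16.25
ee_pos: [0.5565, 0.0297, 0.1297]
orientation: [-0.5, 0.5, -0.5, 0.5]
contact_force: [-0.3, 0.6, -0.1]
opening: 0.0908
```

>>> {"name": "move_arm", "arguments": {"xyz": [[0,-1,0],[0,-2,0],[0,-3,0],[0,-3,0],[0,0,0]], "angular": [[0,0,0],[0,0,0],[0,0,0],[0,0,0],[0,0,0]]}}

```text
clock: 16.75
ee_pos: [0.5583, 0.0298, 0.2241]
orientation: [0.502, -0.499, 0.498, -0.501]
contact_force: [0.8, 1.4, -0.1]
opening: 0.0911
```

>>> {"name": "move_arm", "arguments": {"xyz": [[2.3,0,-1.1],[4,0,-1.5],[4,0,-1],[3,0,0],[1.6,0,0]], "angular": [[0,0,0],[0,0,0],[0,0,0],[0,0,0],[0,0,0]]}}

```text
clock: 17.25
ee_pos: [0.5202, -0.1211, 0.2198]
orientation: [-0.5, 0.5, -0.5, 0.5]
contact_force: [1.1, -0.9, -0.8]
opening: 0.0907
```

>>> {"name": "move_arm", "arguments": {"xyz": [[0,0,0],[0,0,0],[0,0,0]], "angular": [[0,0,0],[0,0,0],[0,0,0]]}}

```text
clock: 17.55
ee_pos: [0.5206, -0.1183, 0.2196]
orientation: [-0.5, 0.5, -0.5, 0.5]
contact_force: [0.6, 0.2, -0.4]
opening: 0.091
```

```bash
python3 - <<'E'
from h import *
T=snapshot('scene')[:,:,::-1]
cv2.imwrite('pics/a5.png',cv2.resize(T[100:260,240:440],None,fx=2.9,fy=2.9))
s,A=axes();print(s['ee_pos'],A.round(3).tolist())
E
```

```text
[ 0.52058485 -0.11828113  0.21961047] [[0.002, -0.0, 1.0], [-1.0, 0.0, 0.002], [-0.0, -1.0, -0.0]]
```

View pics/a5.png

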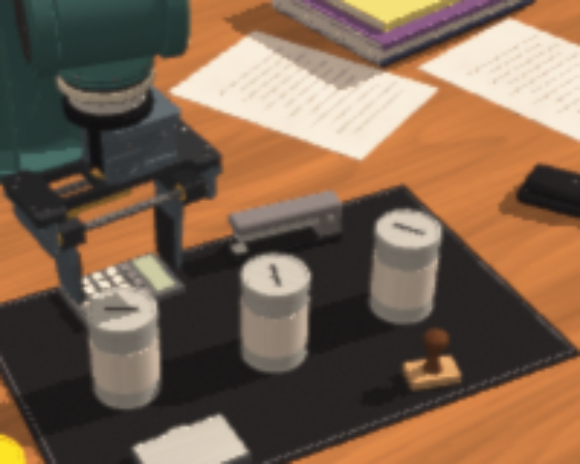

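The middle tin is back at (275,283) in the crop, unmoved, and the gripper is over the right tin.

>>> {"name": "move_arm", "arguments": {"xyz": [[0.1,2,0],[0,2.4,0],[0,2,0],[0,1.6,0],[0,1,0]], "angular": [[0,0,0],[0,0,0],[0,0,0],[0,0,0],[0,0,0]]}}

```text
clock: 18.1
ee_pos: [0.5202, -0.1194, 0.1286]
orientation: [-0.5, 0.501, -0.5, 0.499]
contact_force: [-0.3, 1.5, 0.2]
opening: 0.0911
```

>>> {"name": "move_arm", "arguments": {"xyz": [[0,0,0],[0,0,0],[0,0,0],[0,0,0]], "angular": [[0,0,0],[0,0,0],[0,0,0],[0,0,0]], "jaw": 7.2}}

```text
clock: 18.5
ee_pos: [0.5209, -0.1203, 0.1305]
orientation: [0.5, -0.5, 0.5, -0.5]
contact_force: [0.7, -0.5, -1.1]
opening: 0.0718
```

>>> {"name": "move_arm", "arguments": {"xyz": [[0,0,0],[0,0,0],[0,0,0],[0,0,0],[0,0,0]], "angular": [[0,0,0],[0,0,0],[0,0,0],[0,0,0],[0,0,0]], "jaw": 4}}

```text
clock: 19.0
ee_pos: [0.5208, -0.1204, 0.1302]
orientation: [0.5, -0.5, 0.5, -0.5]
contact_force: [-2.1, -0.6, 7.3]
opening: 0.0655
```

>>> {"name": "move_arm", "arguments": {"xyz": [[0,0,0],[0,-0.3,0],[0,-0.6,0],[0,-1,0],[0,-1,0]], "angular": [[0,0,0],[0,0,0],[0,0,0],[0,0,0],[0,0,0]]}}

```text
clock: 19.5
ee_pos: [0.5204, -0.1202, 0.1595]
orientation: [-0.5, 0.5, -0.5, 0.5]
contact_force: [0.5, -0.4, -6.8]
opening: 0.0657
```

>>> {"name": "move_arm", "arguments": {"xyz": [[0,-1,0],[0,-0.6,0],[0,0,0],[0,0,0],[0,0,0]], "angular": [[0,0,0],[0,0,0],[0,0,0],[0,0,0],[0,0,0]]}}

```text
clock: 20.0
ee_pos: [0.5203, -0.1202, 0.1744]
orientation: [-0.5, 0.5, -0.5, 0.5]
contact_force: [-0.9, -0.3, -7.9]
opening: 0.0656
```

>>> {"name": "move_arm", "arguments": {"xyz": [[0,0,0],[0,0,0],[0,0,0]], "angular": [[0,0,0],[0,0,0],[0,0,0]]}}

```text
clock: 20.3
ee_pos: [0.5205, -0.1203, 0.1746]
orientation: [-0.5, 0.5, -0.5, 0.5]
contact_force: [-0.1, -0.1, -7.1]
opening: 0.0654
```

>>> {"name": "move_arm", "arguments": {"xyz": [[0,0,0],[0,0,0],[0,0,0]], "angular": [[0,0,0],[0,0,0],[0,0,0]]}}

```text
clock: 20.6
ee_pos: [0.5205, -0.1203, 0.1747]
orientation: [-0.5, 0.5, -0.5, 0.5]
contact_force: [0.5, -0.2, -7.5]
opening: 0.0655
```

>>> {"name": "move_arm", "arguments": {"xyz": [[0,0,0],[0,0,0],[0,0,0]], "angular": [[0,0,0],[0,0,0],[0,0,0]]}}

```text
clock: 20.9
ee_pos: [0.5205, -0.1203, 0.1747]
orientation: [0.5, -0.5, 0.5, -0.5]
contact_force: [-0.1, -0.2, -8.1]
opening: 0.0655
```

```bash
python3 - <<'E'
from h import *
T=snapshot('scene')[:,:,::-1]
cv2.imwrite('pics/a6.png',cv2.resize(T[100:260,240:440],None,fx=2.9,fy=2.9))
s=ctrl.sense();print(s['contact_force'],s['wrist_torque'],s['opening'])
E
```

```text
[ 0.60102893 -0.57718504 -7.47184037] [ 0.07153866 -0.01032252 -0.00184859] 0.06573791349411567
```

View pics/a6.png

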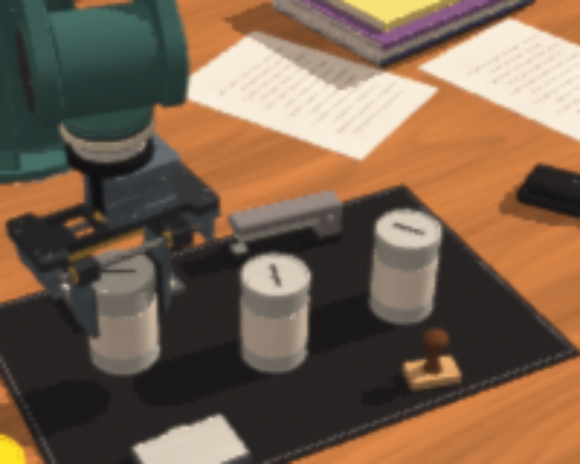

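The right tin reads about 7.6 N (0.77 kg) against about 2.0 and 3.9 N, so it is clearly the heaviest. It stays in hand and goes up another 10 cm, to an underside height of about 14.5 cm.

>>> {"name": "move_arm", "arguments": {"xyz": [[0,-0.6,0],[0,-1.2,0],[0,-1.6,0],[0,-1.6,0],[0,-1.6,0]], "angular": [[0,0,0],[0,0,0],[0,0,0],[0,0,0],[0,0,0]]}}

```text
clock: 21.45
ee_pos: [0.5206, -0.1203, 0.2424]
orientation: [0.5, -0.5, 0.5, -0.5]
contact_force: [-0.5, -0.2, -6.5]
opening: 0.066
```

>>> {"name": "move_arm", "arguments": {"xyz": [[0,-1.6,0],[0,-1.2,0],[0,-0.6,0],[0,0,0],[0,0,0]], "angular": [[0,0,0],[0,0,0],[0,0,0],[0,0,0],[0,0,0]]}}

```text
clock: 21.95
ee_pos: [0.5203, -0.1202, 0.2743]
orientation: [-0.5, 0.5, -0.5, 0.5]
contact_force: [-0.7, -0.3, -7.3]
opening: 0.0659
```

>>> {"name": "move_arm", "arguments": {"xyz": [[0,0,0],[0,0,0],[0,0,0],[0,0,0],[0,0,0]], "angular": [[0,0,0],[0,0,0],[0,0,0],[0,0,0],[0,0,0]]}}

```text
clock: 22.45
ee_pos: [0.5205, -0.1203, 0.2746]
orientation: [-0.5, 0.5, -0.5, 0.5]
contact_force: [-0.4, -0.2, -7.5]
opening: 0.0655
```

```bash
python3 - <<'E'
from h import *
T=snapshot('scene')[:,:,::-1]
cv2.imwrite('pics/a7.png',cv2.resize(T[60:300,160:460],None,fx=2.5,fy=2.5))
s=ctrl.sense();print(s['clock'],s['ee_pos'],s['contact_force'],s['opening'],abs(s['joint_velocities']).max())
print(((proj('scene',[.5205,-.1203,.149])-[160,60])*2.5).round())
E
```

```text
22.5 [ 0.52052349 -0.12027777  0.27467849] [-0.11179715 -0.47811099 -6.90667284] 0.06561938895868508 0.0016182046998615021
[299. 333.]
```

View pics/a7.png

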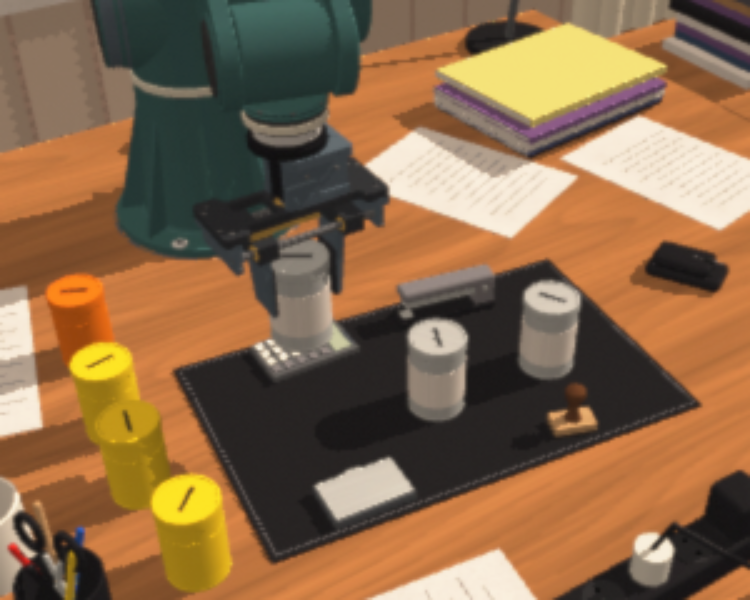

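The held tin is upright, with its underside near crop (300,335) as predicted for about 14.5 cm up. The other two stand in place at (437,370) and (549,330), and the bystanders are undisturbed.

```bash
python3 -c "
from cell import ctrl
print(ctrl.finish_job())"
```

```text
the job is handed in; nothing more can be done
None
```

The right-hand tin is the heaviest, and I handed the job in at 22.5 s while holding it still and upright over the pad. Its underside is about 14.5 cm above the pad.

I lifted the tins about 4.5 cm each, in order from left to right:

| Tin | Force | Approx. weight |
|---|---|---|
| Left | 2.0 N | 0.2 kg |
| Middle | 3.9 N | 0.4 kg |
| Right | 7.5 N | 0.77 kg |

I set the left and middle tins back where they stood, and the right one stayed in hand.

In the last picture, the other two tins stood upright at their original places, and everything else in view was where it had been. The arm was at rest and the grip was holding with the fingers 65.6 mm apart. Single force readings were noisy by about 1 N, but the differences between the tins are well beyond that.

The two cameras disagreed by about 5 mm in x on the tin positions, so I used averages. All three grasps still worked first time, and no check failed.

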